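# Line up and clamp the sample tins

### The job

Without lifting or tipping them, slide the three small paint tins one by one into the open end of the rail lane, in single file: yellow first, right up to the end stop, then red behind it, then blue, each touching the tin before it. Then slide the orange-handled jaw shut until it squeezes all three tins against the far rail, and let go. Leave the spray can, the big white tin and the roll of tape where they are.

Things in the scene. Friction and masses are not known exactly. Their poses are not given: they have to be found in the camera images.
- rack: fixed lane of two rails 16 mm high, 12 thick. Origin on the bench, mid-mouth where the straight rails end; y points out of the mouth, x across the lane, away from the robot. Face of the green end stop (30 mm high) at y -170 mm; inner face of the fixed aluminium rail at x +26; the jaw is the other rail. Both flare 45 mm beyond the mouth. Green guide block 24 mm high at x -86 to -70, y -140 to -30
- jaw: sliding steel jaw, the lane's second rail, 16 mm high, 12 thick. Origin on the bench at the middle of its inner face, axes as the rack's. It slides only along rack x, stiffly (3 N), and stays where left. Its inner face is at rack x -42 mm when fully open, about -26 when it touches tins that stand against the fixed rail
- jaw_handle (a point): middle of the top of the jaw's orange upright handle, 58 mm above the bench; the handle is 22 mm (rack x) by 30 mm (rack y), from 2 to 58 mm above the bench, centred 73 mm behind the jaw's inner face and rigid with the jaw; nothing stands beside it along y
- tin_yellow: small yellow paint tin, an upright cylinder 52 mm in diameter and 66 mm high, about 0.15 kg, with a steel rim, a yellow band and a yellow spot on the lid; origin at the centre of its underside, z up along its axis
- tin_red: small red paint tin, an upright cylinder 52 mm in diameter and 66 mm high, about 0.15 kg, with a steel rim, a red band and a red spot on the lid; origin at the centre of its underside, z up along its axis
- tin_blue: small blue paint tin, an upright cylinder 52 mm in diameter and 66 mm high, about 0.15 kg, with a steel rim, a blue band and a blue spot on the lid; origin at the centre of its underside, z up along its axis
- spray_can: bystander: upright spray can with green label, 60 mm in diameter, 180 mm high; origin at the centre of its underside
- big_tin: bystander: big white paint tin, 108 mm in diameter, 124 mm high; origin at the centre of its underside
- tape_roll: bystander: yellow roll of tape lying flat, 96 mm in diameter, 24 mm high; origin at the centre of its underside
Not all that is in view belongs to the job. Of the things shaped like the tin_yellow, the yellow one is meant.

How it is judged:
By the outcome, as a careful person would: the job done as asked, in the order asked, and still so for the second after the job is handed in, with the robot touching nothing.
It also fails if it takes over 70 s, if anything falls off the work surface, if the arm or the gripper's body presses on something with over 40 N, if the wrist force passes 120 N, or if a joint passes its speed limit or range.

### The arm

A 6-joint arm with a two-finger parallel gripper is mounted at the origin on the work surface. World frame = base frame: x ahead of the robot, y to its left, z up, the work surface at z = 0. Lengths are in m, angles in rad, forces in N, time in s.
With the tool pointing down it reaches from about 0.375 to 0.975 m from the base axis. Payload 3.8 kg.
Tool frame: the origin (TCP) lies midway between the tips of the shut fingers; the grasp point (between the pads) lies 19 mm behind it; z points along the fingers, y is the direction in which the jaws open and shut (so a half turn about z gives the same grasp; the last joint's range is limited). The gripper opens to 88 mm and grips with 3 to 60 N. Pads are 18 mm wide; open, the fingers measure 123 mm over their backs; the gripper's body (75 mm by 187 mm) begins 45 mm behind the grasp point.
Start: joints at [-1.18, 0.264, 1.604, -0, 1.274, -0.037], TCP at [0.28, -0.614, 0.239] pointing down, gripper open.
Joint ranges: [-2.63, 2.63], [-0.94, 2.18], [0.31, 2.57], [-1.31, 4.45], [0, 2.66], [-2.55, 2.55]. Speed limits (rad/s): [2.57, 2.57, 3.14, 3.14, 3.14, 3.14].

### API

Orientations are given as a 3x3 rotation matrix whose columns are the frame's x, y, z axes.
In Python, from rig import manip gives the robot as it stands.
- The arm moves only by the shell command python3 -m handwheel 'ROWS' [FORCE]. ROWS is text: rows parted by semicolons, each of 7 numbers parted by spaces: the turn, a rotation vector about the tool's x, y, z in rad, then the shift along the tool's x, y, z in mm, then the finger opening in mm, from 0 to 88.1. A call has 1 to 20 rows; each row is the pose to reach, as a shift and turn from the pose commanded when the call began, along the tool's axes at that moment; what a row does not reach only later rows make up. A row lasts 1/10 s, in which the tool goes at most 50 mm and 8.59 degrees, less where a joint would pass 70% of its speed; a pose out of reach is approached as far as the arm can. A call with a gripper value outside its range is refused whole. The fingers move at their own pace and stop on an object; FORCE is the grip in N (left out, the last holds). Time passes only in rows, so rows that repeat a pose let the fingers close. It gives the time, the measured TCP pose, the force and the opening at its end, in the units of the state.
- manip.state(): the state, without advancing time (a new reading comes with each control period).
- manip.grab_frame(name): name is "scene" or "top"; returns a dict with "img" (480x640x3 uint8, red, green, blue), "fx", "fy", "cx", "cy" (pixels), "D" ([k1, k2, p1, p2, k3] as OpenCV has them; the pictures are not rectified), "cam_to_world" (4x4, takes a point from camera to world coordinates). Camera axes: x right, y down, z forward; pixel columns grow to the right and rows downward; lengths in m; the calibration is good to about 2 mm. A picture is of the moment at which its call begins. There is no depth.
- manip.sign_off(): hands the job in, once; it reports no verdict.
Trained networks look in a picture, given as the dict that the camera call returned (one of the last four; its "shot" number tells which), for a name from the list of things; names that differ only in an ending like _2 or _b are one class to them, and where a whole thing is asked for, a point or a joint stands for the part that bears it (a point fixed in the world has none). Each returns a list of dicts, best first, with "p" (0 to 1); they miss things now and then, are a little off and sometimes report something else, mostly with a low value. They report only what shows in the picture. A call takes as long as a camera call. They do not tell look-alikes from the thing itself.
- manip.cut_out(query, picture): "pixels" (480x640 bool, what is visible of it) and "point" ([column, row] in pixels, amid what is visible of it).
The state is a dict: "time_s": time; "qpos": joint angles; "qd": joint speeds; "tau": joint torques, N m; "eef_pos": TCP position; "ee_rot": TCP orientation; "force": force on the tool from outside, world axes, zero at the start; "wrist_torque": the same for the moment, N m; "gripper_width": finger opening in m.
Only numpy, scipy, OpenCV 4.12 (cv2) and the standard library are available. Lean on these libraries where they do the work, as an engineer would, in place of code of your own. Each camera call takes 0.05 s, during which the arm holds its last target. There are 200 camera calls.

## Working session

There is one attempt and no reset: what is moved stays moved. The work goes in short steps, Python scripts to look and compute and a shell command to move; the robot and the scene stay as the last step left them, time stands still between calls to the robot, and variables do not carry over. Pictures are saved under pics/ and viewed, on a budget of 10 in all, crops included, one or two more only if the job needs it, and the job is handed in when it is done.

```bash
mkdir -p pics; cat > h.py <<'E'
import numpy as np, cv2
from rig import manip
def cam(f):
    K=np.array([[f['fx'],0,f['cx']],[0,f['fy'],f['cy']],[0,0,1]]); return K,np.array(f['D'],float),np.array(f['cam_to_world'])
def w(f,px,z):
    K,D,T=cam(f); p=cv2.undistortPoints(np.array(px,float).reshape(-1,1,2),K,D).reshape(-1,2)
    d=np.c_[p,np.ones(len(p))]@T[:3,:3].T; o=T[:3,3]
    return o+d*((z-o[2])/d[:,2])[:,None]
def proj(f,P):
    K,D,T=cam(f); R=T[:3,:3].T
    return cv2.projectPoints(np.array(P,float).reshape(-1,1,3),cv2.Rodrigues(R)[0],-R@T[:3,3],K,D)[0].reshape(-1,2)
E
python3 - <<'E'
from h import *
np.set_printoptions(precision=4,suppress=True)
for n in("scene","top"):
    f=manip.grab_frame(n); cv2.imwrite(f"pics/{n}0.png",f['img'][:,:,::-1]); print(n,f['cam_to_world'])
    for q in["rack","jaw","jaw_handle","tin_yellow","tin_red","tin_blue","spray_can","big_tin","tape_roll"]:
        for r in manip.cut_out(q,f)[:3]: print(n,q,round(r['p'],2),r['point'],r['pixels'].sum(),w(f,[r['point']],0.066 if 'tin_' in q else 0.)[0][:2])
s=manip.state();print(s['eef_pos'],s['ee_rot'],s['time_s'])
E
```

```text
scene [[ 0.8506  0.4229 -0.3123  1.0551]
 [ 0.5256 -0.671   0.523  -0.7871]
 [ 0.0116 -0.609  -0.7931  1.2855]
 [ 0.      0.      0.      1.    ]]
scene rack 0.82 [272.6, 283.5] 1575 [ 0.4912 -0.1411]
scene jaw 0.7 [266.9, 272.5] 748 [ 0.4546 -0.1184]
scene jaw 0.56 [272.4, 279.6] 1762 [ 0.4828 -0.1303]
scene jaw_handle 0.96 [268.5, 274.1] 699 [ 0.4619 -0.1205]
scene tin_yellow 0.97 [374.4, 247.7] 427 [0.6982 0.0842]
scene tin_yellow 0.9 [405.1, 230.9] 367 [0.7457 0.1885]
scene tin_yellow 0.77 [415.5, 251.7] 435 [0.806 0.135]
scene tin_red 0.58 [362.6, 202.8] 382 [0.5834 0.2187]
scene tin_blue 0.57 [318.0, 213.4] 406 [0.4897 0.108 ]
scene spray_can 0.88 [164.4, 314.3] 1315 [ 0.2945 -0.3872]
scene big_tin 0.71 [331.1, 133.8] 1272 [0.2935 0.509 ]
scene tape_roll 0.71 [367.4, 202.6] 366 [0.5708 0.2824]
scene tape_roll 0.58 [257.3, 362.6] 529 [ 0.6003 -0.3659]
top [[ 0.0132 -0.9969  0.0772  0.5073]
 [-0.9999 -0.0131  0.0007 -0.0111]
 [ 0.0003 -0.0772 -0.997   1.0562]
 [ 0.      0.      0.      1.    ]]
top rack 0.66 [362.5, 273.7] 728 [ 0.5084 -0.1179]
top rack 0.65 [375.3, 274.6] 2191 [ 0.5066 -0.1485]
top jaw 0.8 [366.3, 275.9] 785 [ 0.5033 -0.127 ]
top jaw 0.53 [260.3, 288.0] 498 [0.4712 0.1252]
top jaw_handle 0.71 [361.9, 273.1] 726 [ 0.5098 -0.1164]
top tin_yellow 0.88 [217.4, 174.2] 550 [0.7303 0.2211]
top tin_yellow 0.71 [267.7, 198.5] 471 [0.6754 0.1045]
top tin_yellow 0.69 [245.4, 149.7] 538 [0.7881 0.1586]
top tin_red 0.57 [206.8, 234.6] 563 [0.5915 0.2407]
top tin_blue 0.7 [264.2, 287.2] 465 [0.4753 0.108 ]
top spray_can 0.94 [504.8, 353.6] 1567 [ 0.3208 -0.4614]
top big_tin 0.57 [113.1, 347.0] 2964 [0.3234 0.4779]
top tape_roll 0.77 [488.6, 237.3] 770 [ 0.5996 -0.4243]
[ 0.28   -0.6142  0.2387] [[ 0.9099  0.4149  0.    ]
 [ 0.4149 -0.9099  0.    ]
 [ 0.      0.     -1.    ]] 1.0
```

View pics/top0.png

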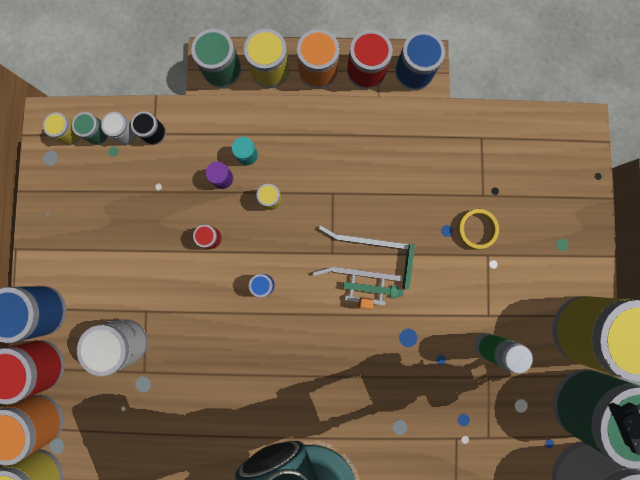

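```bash
python3 - <<'E'
import cv2
a=cv2.imread('pics/top0.png')[140:310,190:410]; b=cv2.imread('pics/scene0.png')[170:340,220:440]
cv2.imwrite('pics/crop0.png',cv2.resize(cv2.vconcat([a,b]),None,fx=1.75,fy=1.75,interpolation=cv2.INTER_CUBIC))
cv2.imwrite('pics/c1.png',cv2.resize(cv2.hconcat([a,b]),(792,306),interpolation=cv2.INTER_CUBIC))
E
```

```text
(no output)
```

View pics/c1.png

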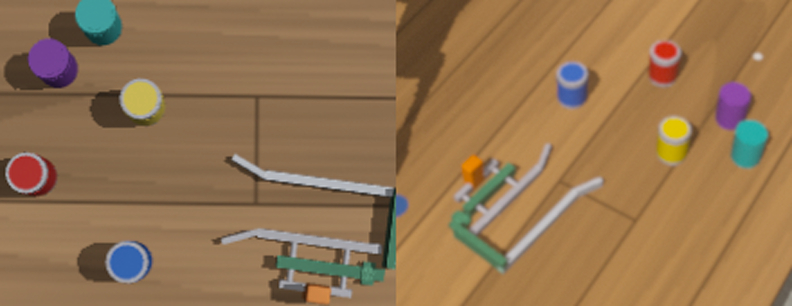

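The scene has one yellow tin, at top (268,196). The look-alikes are the purple (219,175) and teal (244,150) plain cylinders, which don't have a rim or yellow spot, so the target is clear. Red is at (206,236) and blue at (261,286). Next I'll fit the rack and tins more precisely.

```bash
cat >> h.py <<'E'
from scipy.optimize import least_squares
a=np.linspace(0,2*np.pi,48,endpoint=False); C=np.c_[np.cos(a),np.sin(a)]*.026
def tinpose(f,mask):
    m=mask.astype(np.uint8); ys,xs=np.nonzero(m); c=np.array([xs.mean(),ys.mean()])
    def res(p):
        P=np.r_[np.c_[C+p,np.zeros(48)],np.c_[C+p,np.full(48,.066)]]
        h=cv2.convexHull(proj(f,P).astype(np.float32)); M=cv2.moments(h); return np.array([M['m10']/M['m00'],M['m01']/M['m00']])-c
    return least_squares(res,w(f,[c],.033)[0][:2],diff_step=1e-3).x
def tins(verbose=1):
    out={}
    for n in("top","scene"):
        f=manip.grab_frame(n)
        hsv=cv2.cvtColor(f['img'],cv2.COLOR_RGB2HSV)
        rng={'yellow':(22,34),'red':(-8,6),'blue':(105,125)}
        for k,(lo,hi) in rng.items():
            for r in manip.cut_out("tin_"+k,f):
                h=hsv[...,0].astype(int); h=np.where(h>170,h-180,h)
                fr=((h>=lo)&(h<=hi)&(hsv[...,1]>120)&r['pixels']).sum()/r['pixels'].sum()
                if fr>.35:
                    p=tinpose(f,r['pixels']); out[k,n]=p
                    if verbose: print(k,n,round(r['p'],2),round(fr,2),r['pixels'].sum(),p.round(4))
    return out
E
python3 - <<'E'
from h import *
tins()
for n,(x,y,W,H) in {"top":(305,215,120,100),"scene":(225,235,110,100)}.items():
    f=cv2.imread(f'pics/{n}0.png')[y:y+H,x:x+W]; cv2.imwrite(f'pics/z{n}.png',cv2.resize(f,None,fx=6,fy=6,interpolation=cv2.INTER_CUBIC))
E
```

```text
yellow top 0.97 0.65 471 [0.6852 0.1061]
red top 0.83 0.7 512 [0.5888 0.2457]
blue top 0.89 0.61 453 [0.4798 0.1178]
yellow scene 0.7 0.72 381 [0.6884 0.1041]
red scene 0.8 0.62 372 [0.5927 0.2474]
```

View pics/ztop.png

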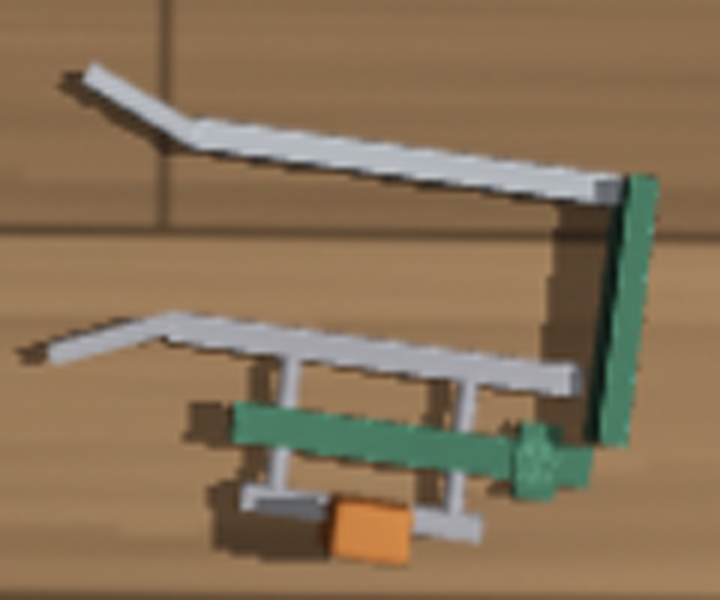

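View pics/zscene.png

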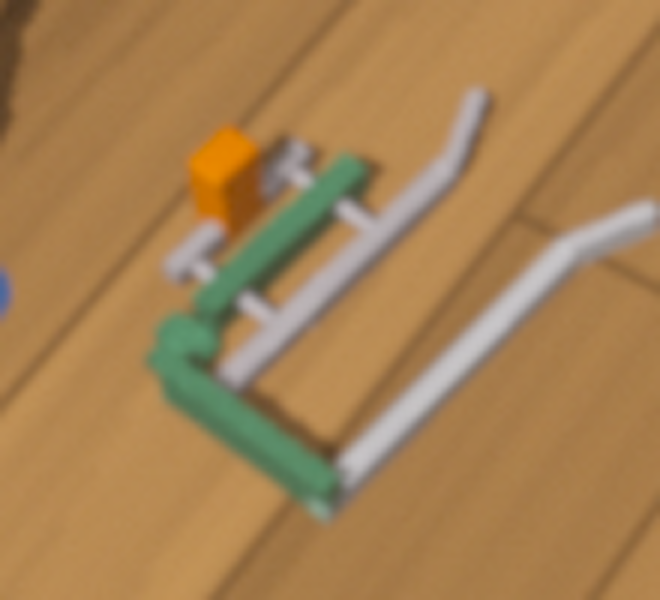

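```bash
cat > fit.py <<'E'
from h import *
F={n:manip.grab_frame(n) for n in("top","scene")}
off={"top":(305,215),"scene":(225,235)}
# (cam, click, click, axis, value, z): click points on line
L=[("top",(200,118),(610,176),'x',38,16),("top",(235,402),(500,437),'x',-70,24),("top",(627,178),(600,440),'y',-170,30),
("top",(185,312),(578,365),'x',-42,16),("scene",(560,243),(342,462),'x',26,16),("scene",(440,165),(222,372),'x',-54,16),("scene",(212,365),(335,470),'y',-170,30)]
P=[("top",(197,131),(32,0,16)),("top",(372,532),(-115,None,58)),("scene",(226,152),(-115,None,58)),("top",(235,422),(-78,-30,24)),("scene",(573,245),(32,0,16))]
px=lambda n,c:(np.array(c)+.5)/6-.5+off[n]
def T(p,q):
    q=np.atleast_2d(np.array(q,float))/1000; c,s=np.cos(p[2]),np.sin(p[2]); return np.c_[q[:,:2]@np.array([[c,s],[-s,c]])+p[:2],q[:,2]]
def res(p):
    r=[]
    for n,a,b,ax,v,z in L:
        e=[(v,0,z),(v,-160,z)] if ax=='x' else [(26,v,z),(-54,v,z)]
        e=proj(F[n],T(p,e)); d=(e[1]-e[0])/np.linalg.norm(e[1]-e[0])
        for c in(a,b): u=px(n,c)-e[0]; r.append(u[0]*d[1]-u[1]*d[0])
    for n,c,m in P:
        m=[p[3]*1000 if v is None else v for v in m]; r+=list(proj(F[n],T(p,m))[0]-px(n,c))
    return np.array(r)
if __name__=="__main__":
    s=least_squares(res,[.56,-.06,-.12,-.08],loss='soft_l1'); print(s.x.round(4)); print(res(s.x).round(1))
    p=s.x; print("mouth,stop,handle",T(p,[[0,0,0],[0,-170,0],[-115,p[3]*1000,58]]).round(4))
    im=F["top"]["img"][:,:,::-1].copy()
E
python3 fit.py
```

```text
[ 0.5651 -0.051  -0.1175 -0.0841]
[-0.8 -1.5 -1.1 -1.2 -0.1  0.5  0.7  0.4  0.5  0.1  2.   1.4 -2.2 -0.1
 -0.7 -0.6 -0.3  0.5 -1.3 -0.4 -0.1 -1.  -0.8  0.2]
mouth,stop,handle [[ 0.5651 -0.051   0.    ]
 [ 0.5452 -0.2198  0.    ]
 [ 0.441  -0.121   0.058 ]]
```

```bash
cat >> h.py <<'E'
from scipy.spatial.transform import Rotation as Ro
RK=np.array([.5651,-.051,-.1175])
def W(x,y,z): # rack mm -> world
    c,s=np.cos(RK[2]),np.sin(RK[2]); return np.array([c*x-s*y,s*x+c*y,z])/1000+np.r_[RK[:2],0]
def rk(p):
    c,s=np.cos(RK[2]),np.sin(RK[2]); d=np.array(p[:2])-RK[:2]; return (np.array([c*d[0]+s*d[1],-s*d[0]+c*d[1]])*1000).round(1)
def rel(tgt,ydir=0.): # tool y along rack x + ydir
    s=manip.state(); R=np.array(s['ee_rot']); a=RK[2]+ydir
    y=np.array([np.cos(a),np.sin(a),0]); z=np.array([0,0,-1.]); G=np.c_[np.cross(y,z),y,z]
    print("turn",Ro.from_matrix(R.T@G).as_rotvec().round(4),"shift",(R.T@(np.array(tgt)-s['eef_pos'])*1000).round(1),"t",s['time_s'],"tcp rack",rk(s['eef_pos']),"F",np.array(s['force']).round(1))
E
python3 -c "
from h import *
y=[.687,.105];print('Y',rk(y),'R',rk([.591,.2465]),'B',rk([.480,.118])); rel(y+[.239])"
```

```text
Y [102.8 169.2] R [ -9.2 298.5] B [-104.3  157.9]
turn [-0.     -0.     -1.0255] shift [ 6.687e+02 -4.855e+02 -3.000e-01] t 1.5 tcp rack [-217.1 -592.7] F [-0.4 -0.8 -0. ]
```

```bash
python3 -m handwheel '0 0 -1.0255 669 -485 0 88;0 0 -1.0255 669 -485 0 88;0 0 -1.0255 669 -485 0 88;0 0 -1.0255 669 -485 0 88;0 0 -1.0255 669 -485 0 88;0 0 -1.0255 669 -485 0 88;0 0 -1.0255 669 -485 0 88;0 0 -1.0255 669 -485 0 88;0 0 -1.0255 669 -485 0 88;0 0 -1.0255 669 -485 0 88;0 0 -1.0255 669 -485 0 88;0 0 -1.0255 669 -485 0 88;0 0 -1.0255 669 -485 0 88;0 0 -1.0255 669 -485 0 88;0 0 -1.0255 669 -485 0 88;0 0 -1.0255 669 -485 0 88;0 0 -1.0255 669 -485 0 88;0 0 -1.0255 669 -485 0 88;0 0 -1.0255 669 -485 0 88;0 0 -1.0255 669 -485 0 88'
python3 -c "
from h import *
rel([.687,.105,.022])"
```

```text
time_s: 3.5
eef_pos: [0.687, 0.1036, 0.2386]
ee_rot: [[0.118, 0.993, -0.001], [0.993, -0.118, -0.001], [-0.001, -0.001, -1.0]]
force: [-0.0, 0.0, -0.8]
gripper_width: 0.0876
turn [-0.0005  0.0007 -0.0006] shift [ 1.500e+00 -1.000e-01  2.166e+02] t 3.5 tcp rack [103.  167.8] F [-0.   0.  -0.8]
```

```bash
python3 -m handwheel '0 0 0 0 0 50 88;0 0 0 0 0 100 88;0 0 0 0 0 140 88;0 0 0 0 0 170 88;0 0 0 0 0 200 88;0 0 0 0 0 216 88;0 0 0 0 0 216 88;0 0 0 0 0 216 88' 8
python3 -m handwheel '0 0 0 0 0 0 65;0 0 0 0 0 0 58;0 0 0 0 0 0 54;0 0 0 0 0 0 50;0 0 0 0 0 0 48;0 0 0 0 0 0 48;0 0 0 0 0 0 48' 8
python3 -c "
from h import *
rel(W(-5,90,22)); tins()"
```

```text
time_s: 4.3
eef_pos: [0.6881, 0.104, 0.0238]
ee_rot: [[0.118, 0.993, 0.001], [0.993, -0.118, 0.0], [0.0, 0.001, -1.0]]
force: [0.6, 0.3, 0.4]
gripper_width: 0.088
time_s: 5.0
eef_pos: [0.6872, 0.1049, 0.0232]
ee_rot: [[0.117, 0.993, -0.001], [0.993, -0.117, 0.0], [0.0, -0.001, -1.0]]
force: [-3.7, -0.4, 5.4]
gripper_width: 0.0515
turn [-0.0007 -0.      0.0001] shift [ -79.1 -108.     1.3] t 5.0 tcp rack [103.  169.1] F [-3.7 -0.4  5.4]
red scene 0.5 0.53 75 [0.5708 0.2562]
blue scene 0.93 0.43 404 [0.4834 0.1175]
```

```bash
python3 -m handwheel '0 0 0 -5 -8 0 48;0 0 0 -13 -18 0 48;0 0 0 -24 -32 0 48;0 0 0 -35 -48 0 48;0 0 0 -46 -64 0 48;0 0 0 -57 -80 0 48;0 0 0 -68 -94 0 48;0 0 0 -75 -103 0 48;0 0 0 -79 -108 0 48;0 0 0 -79 -108 0 48'
python3 -c "
from h import *
rel(W(-5,-120,22)); 
f=manip.grab_frame('scene'); cv2.imwrite('pics/s1.png',f['img'][:,:,::-1]); tins()"
```

```text
time_s: 6.4
eef_pos: [0.5702, 0.038, 0.0231]
ee_rot: [[0.117, 0.993, -0.001], [0.993, -0.117, -0.001], [-0.001, -0.001, -1.0]]
force: [-2.0, -2.6, 7.3]
gripper_width: 0.0518
turn [-0.0008  0.0009 -0.0002] shift [-209.     0.4    1.3] t 6.4 tcp rack [-5.4 89. ] F [-2.  -2.6  7.3]
red top 0.78 0.66 548 [0.5889 0.2469]
blue top 0.67 0.61 350 [0.4814 0.1115]
yellow scene 0.7 0.74 217 [0.5735 0.0253]
red scene 0.54 0.66 356 [0.5925 0.2474]
```

View pics/s1.png

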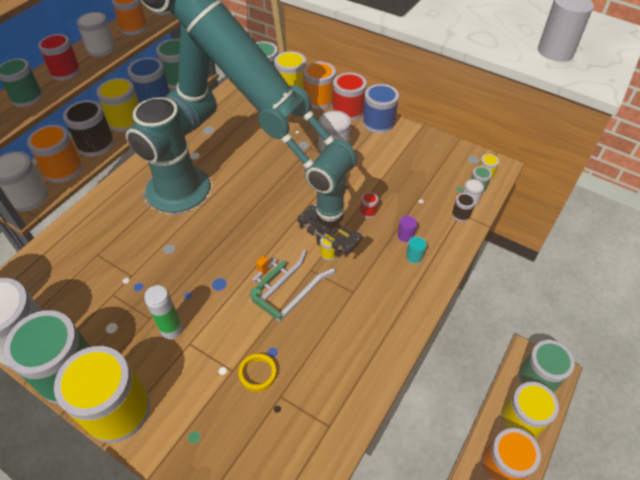

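The yellow tin (328,247) is upright in the fingers, just outside the lane mouth. Next I'll slide it in.

```bash
python3 -m handwheel '0 0 0 -8 0 0 48;0 0 0 -22 0 0 48;0 0 0 -38 0 0 48;0 0 0 -54 0 0 48;0 0 0 -70 0 0 48;0 0 0 -86 0 0 48;0 0 0 -102 0 0 48;0 0 0 -118 0 0 48;0 0 0 -134 0 0 48;0 0 0 -150 0 0 48;0 0 0 -166 0 0 48;0 0 0 -180 0 0 48;0 0 0 -192 0 0 48;0 0 0 -202 0 0 48;0 0 0 -209 0 0 48;0 0 0 -209 0 0 48;0 0 0 -209 0 0 48'
python3 -c "
from h import *
rel(W(-5,-144,22))"
```

```text
time_s: 8.55
eef_pos: [0.5469, -0.1686, 0.023]
ee_rot: [[0.117, 0.993, -0.0], [0.993, -0.117, 0.0], [0.0, -0.0, -1.0]]
force: [-0.0, 1.4, 6.5]
gripper_width: 0.0517
turn [-0.0002 -0.0004 -0.0003] shift [-25.1  -0.7   1. ] t 8.55 tcp rack [  -4.3 -118.9] F [-0.   1.4  6.5]
```

```bash
python3 -m handwheel '0 0 0 -6 0 0 48;0 0 0 -12 0 0 48;0 0 0 -17 0 0 48;0 0 0 -20 0 0 48;0 0 0 -22 0 0 48;0 0 0 -22 0 0 48'
python3 -m handwheel '0 0 0 -1 0 0 48;0 0 0 -2 0 0 48;0 0 0 -3 0 0 48;0 0 0 -3 0 0 48'
python3 -m handwheel '0 0 0 -1 0 0 48;0 0 0 -2 0 0 48;0 0 0 -3 0 0 48;0 0 0 -3 0 0 48'
```

```text
time_s: 9.15
eef_pos: [0.5445, -0.1904, 0.0235]
ee_rot: [[0.117, 0.993, -0.0], [0.993, -0.117, 0.0], [0.0, -0.0, -1.0]]
force: [-0.6, 2.6, 7.8]
gripper_width: 0.0514
time_s: 9.55
eef_pos: [0.5441, -0.1936, 0.0235]
ee_rot: [[0.117, 0.993, -0.0], [0.993, -0.117, -0.0], [-0.0, -0.0, -1.0]]
force: [0.4, 1.9, 8.3]
gripper_width: 0.0514
time_s: 9.95
eef_pos: [0.5437, -0.1968, 0.0233]
ee_rot: [[0.117, 0.993, 0.0], [0.993, -0.117, -0.0], [-0.0, 0.0, -1.0]]
force: [-0.6, 0.4, 7.0]
gripper_width: 0.0514
```

```bash
python3 -m handwheel '0 0 0 -1 0 0 48;0 0 0 -2 0 0 48;0 0 0 -3 0 0 48;0 0 0 -3 0 0 48'
python3 -m handwheel '0 0 0 -1 0 0 48;0 0 0 -2 0 0 48;0 0 0 -3 0 0 48;0 0 0 -3 0 0 48'
python3 -c "
from h import *
rel(W(-5,-144,22))
for n in('scene','top'):
    f=manip.grab_frame(n); x,y=(210,225) if n=='scene' else (290,195)
    cv2.imwrite(f'pics/{n}2.png',cv2.resize(f['img'][y:y+110,x:x+130,::-1],None,fx=6,fy=5,interpolation=cv2.INTER_CUBIC))
    for r in manip.cut_out('tin_yellow',f): print(n,r['point'],r['p'],r['pixels'].sum())"
```

```text
time_s: 10.35
eef_pos: [0.5433, -0.1997, 0.0231]
ee_rot: [[0.117, 0.993, -0.0], [0.993, -0.117, -0.0], [-0.0, 0.0, -1.0]]
force: [0.3, 0.0, 5.3]
gripper_width: 0.0517
time_s: 10.75
eef_pos: [0.5428, -0.2026, 0.0227]
ee_rot: [[0.117, 0.993, 0.0], [0.993, -0.117, -0.0], [-0.0, 0.0, -1.0]]
force: [0.5, -0.4, 4.5]
gripper_width: 0.0515
turn [ 0.0003  0.0001 -0.0001] shift [ 9.2 -0.6  0.7] t 10.75 tcp rack [  -4.4 -153.2] F [ 0.5 -0.4  4.5]
scene [417.5, 250.2] 0.84 459
scene [405.2, 228.0] 0.66 425
top [242.9, 150.2] 0.76 504
top [385.3, 259.6] 0.69 331
top [218.9, 175.2] 0.58 579
```

View pics/scene2.png

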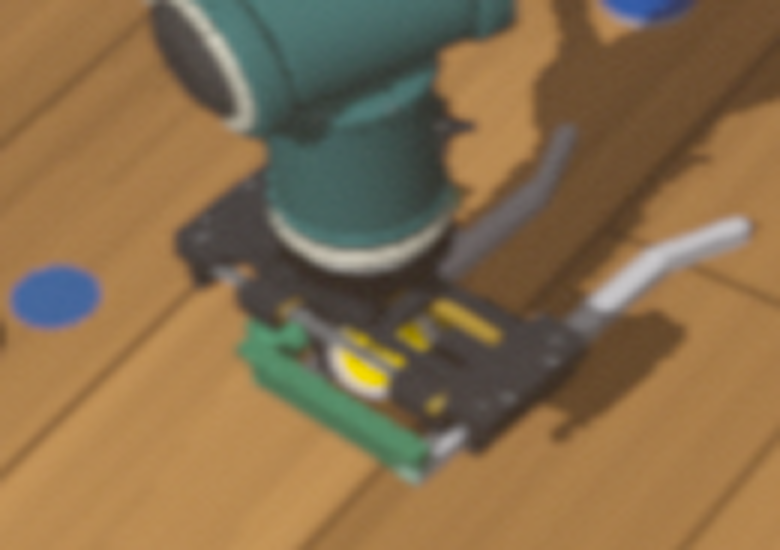

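View pics/top2.png

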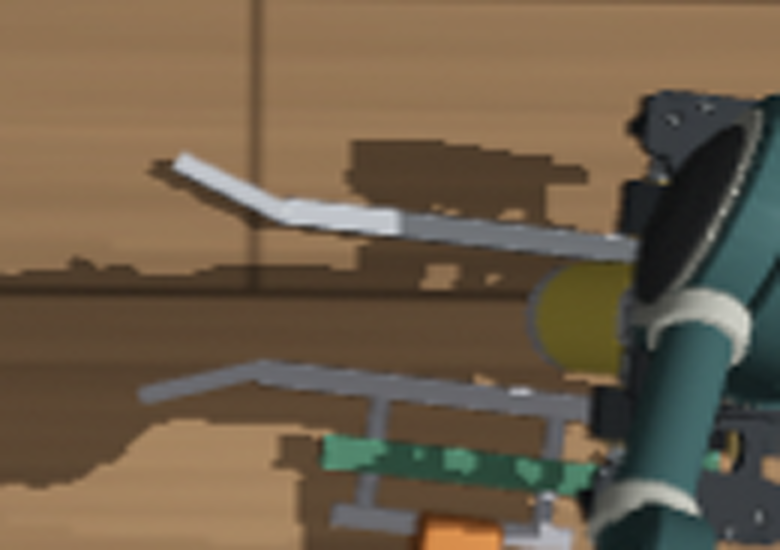

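```bash
python3 -c "
from h import *
f=manip.grab_frame('top')
print(rk(w(f,[[378,259]],.066)[0]))
print(proj(f,[W(-5,-118,66),W(-5,-144+26-6,66),W(0,-170,30),W(26,0,16),W(38,0,16),W(-82,-30,24)]))
g=manip.grab_frame('scene'); print(proj(g,[W(26,-170,30),W(-54,-170,30)]))"
```

```text
[-12.2 -96.9]
[[387.68114861 257.03230875]
 [390.32524143 257.37803481]
 [407.58273054 258.36817372]
 [336.3862159  238.32347264]
 [337.03103852 233.30515868]
 [343.40694269 285.61806108]]
[[278.50964287 311.67000842]
 [256.99274342 295.9982222 ]]
```

```bash
python3 -c "
from h import *
f=manip.grab_frame('top')
for z in(0,.003,.066): print(z,rk(w(f,[[377.5,259.5]],z)[0]))
img=f['img'];print(img[259,372:400])
g=manip.grab_frame('scene'); print('scene lid rim near pt',rk(w(g,[[270.8,302]],.066)[0]))
# expected lid outline in scene for tin at y=-144 / -132
for y in(-144,-136,-128):
  P=[np.r_[W(-5,y,66)[:2]+c,.066] for c in C]; q=proj(g,P); print(y,'scene lid rows',q.min(0),q.max(0))
cv2.imwrite('pics/z3.png',cv2.resize(g['img'][255:330,235:335,::-1],None,fx=8,fy=8,interpolation=cv2.INTER_CUBIC))
"
```

```text
0 [ -10.2 -104.5]
0.003 [ -10.4 -104.1]
0.066 [-13.5 -95.9]
[[ 95  74  53]
 [ 95  74  53]
 [ 95  74  52]
 [ 95  74  53]
 [ 95  74  53]
 [ 88  74  62]
 [ 79  75  76]
 [ 91  84  52]
 [ 98  88  35]
 [ 98  87  34]
 [ 98  87  34]
 [ 97  87  34]
 [ 97  87  34]
 [ 97  87  34]
 [ 97  87  33]
 [ 98  88  34]
 [ 97  87  34]
 [ 98  87  35]
 [ 97  87  34]
 [ 97  87  34]
 [ 94  87  53]
 [ 80  79  77]
 [ 61  62  65]
 [ 65  68  67]
 [ 66  67  64]
 [ 70  72  68]
 [ 79  79  75]
 [114 114 108]]
scene lid rim near pt [   5.7 -175. ]
-144 scene lid rows [265.93799309 284.27045262] [285.05983349 300.44059507]
-136 scene lid rows [267.9184743  282.38021089] [286.98822261 298.46796587]
-128 scene lid rows [269.88903971 280.49948145] [288.90681251 296.50533482]
```

View pics/z3.png

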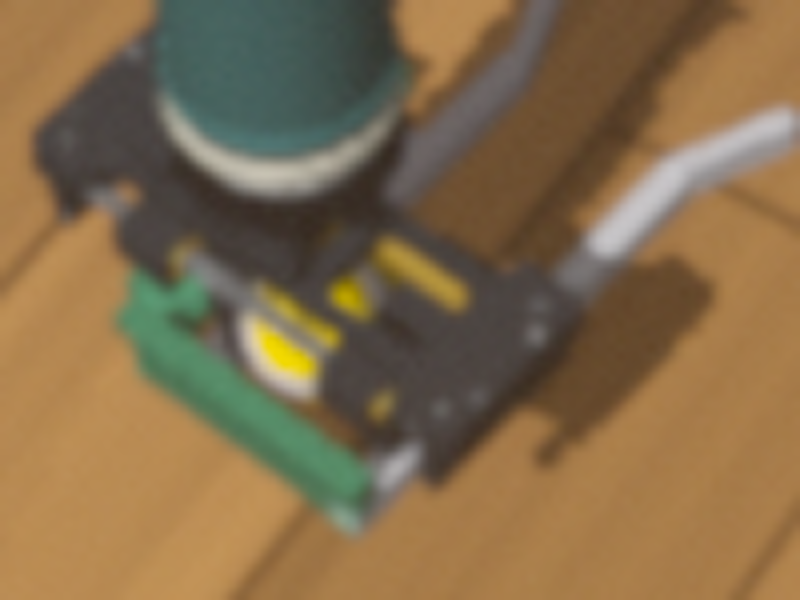

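The picture explains it. In the top view the tin's side runs from base rim (377,259) to lid rim (393,259), so the tin is leaning about 24° with its lid toward the stop. The high, gripped drag is rotating it about the pads. I'll drag back to right it, release, and then push low with the fingers behind the tin.

```bash
python3 -m handwheel '0 0 0 2 0 0 48;0 0 0 5 0 0 48;0 0 0 8 0 0 48;0 0 0 11 0 0 48;0 0 0 14 0 0 48;0 0 0 17 0 0 48;0 0 0 19 0 0 48;0 0 0 21 0 0 48;0 0 0 21 0 0 48' 3
python3 - <<'E'
from h import *
def rims():
    f=manip.grab_frame('top'); r=f['img'].astype(int)
    for row in(256,258,260): print(row,[tuple(int(v) for v in r[row,c]) for c in range(368,398,2)])
rims(); rel(W(-5,-120,22))
E
```

```text
time_s: 12.05
eef_pos: [0.5445, -0.181, 0.0222]
ee_rot: [[0.117, 0.993, -0.001], [0.993, -0.117, 0.001], [0.0, -0.001, -1.0]]
force: [0.6, -0.0, -2.3]
gripper_width: 0.0515
256 [(93, 72, 51), (93, 72, 51), (86, 70, 55), (82, 74, 31), (83, 74, 29), (83, 75, 29), (83, 74, 28), (75, 72, 62), (59, 60, 57), (77, 78, 73), (105, 107, 100), (142, 143, 134), (169, 170, 162), (182, 183, 175), (193, 194, 185)]
258 [(94, 73, 52), (94, 73, 52), (84, 70, 57), (83, 73, 31), (84, 74, 28), (84, 74, 29), (84, 75, 30), (69, 69, 63), (69, 70, 66), (117, 118, 111), (146, 148, 140), (139, 141, 134), (151, 153, 145), (166, 168, 159), (197, 198, 189)]
260 [(95, 73, 52), (94, 73, 52), (85, 71, 57), (81, 73, 34), (84, 75, 28), (85, 75, 29), (84, 75, 29), (59, 60, 51), (92, 94, 88), (89, 93, 88), (28, 44, 44), (44, 68, 68), (54, 85, 85), (63, 97, 99), (129, 141, 136)]
turn [-0.0009 -0.0003  0.0002] shift [11.8  0.1  0.3] t 12.1 tcp rack [  -5.1 -131.8] F [ 0.1 -0.6 -1. ]
```

```bash
python3 -m handwheel '0 0 0 2 0 0 48;0 0 0 5 0 0 48;0 0 0 8 0 0 48;0 0 0 11 0 0 48;0 0 0 14 0 0 48;0 0 0 16 0 0 48;0 0 0 16 0 0 48' 3
python3 - <<'E'
from h import *
f=manip.grab_frame('top'); r=f['img'].astype(int)
for row in(256,259): print(row,[tuple(int(v) for v in r[row,c]) for c in range(362,392,2)])
rel(W(-5,-120,22))
E
```

```text
time_s: 12.8
eef_pos: [0.5469, -0.1654, 0.0227]
ee_rot: [[0.117, 0.993, -0.0], [0.993, -0.117, 0.0], [0.0, -0.0, -1.0]]
force: [-0.5, 1.4, -2.3]
gripper_width: 0.0514
256 [(92, 72, 51), (93, 72, 51), (76, 69, 56), (83, 74, 29), (83, 75, 29), (80, 73, 33), (65, 66, 61), (84, 85, 80), (116, 117, 111), (154, 154, 146), (171, 172, 163), (185, 186, 177), (194, 196, 187), (199, 200, 191), (149, 153, 145)]
259 [(93, 73, 53), (94, 73, 52), (78, 69, 57), (84, 74, 29), (84, 74, 29), (84, 75, 29), (88, 89, 83), (136, 138, 130), (53, 65, 62), (44, 70, 70), (56, 87, 87), (82, 109, 108), (165, 167, 159), (202, 203, 194), (186, 187, 178)]
turn [0.0001 0.     0.0003] shift [-4.1 -0.4  0.7] t 12.85 tcp rack [  -4.6 -115.9] F [-0.5  0.1 -3. ]
```

```bash
python3 -m handwheel '0 0 0 2 0 0 48;0 0 0 5 0 0 48;0 0 0 7 0 0 48;0 0 0 7 0 2 48;0 0 0 7 0 3 53;0 0 0 7 0 3 58;0 0 0 7 0 3 66;0 0 0 7 0 3 70;0 0 0 7 0 3 70' 3
python3 - <<'E'
from h import *
f=manip.grab_frame('top'); r=f['img'].astype(int)
for row in(256,259): print(row,[tuple(int(v) for v in r[row,c]) for c in range(358,392,2)])
rel(W(-5,-120,22))
E
```

```text
time_s: 13.75
eef_pos: [0.5477, -0.1588, 0.0198]
ee_rot: [[0.117, 0.993, 0.0], [0.993, -0.117, -0.0], [-0.0, 0.0, -1.0]]
force: [-0.0, 0.3, 0.5]
gripper_width: 0.07
256 [(91, 71, 50), (93, 72, 51), (73, 64, 28), (83, 81, 75), (110, 105, 84), (118, 108, 50), (66, 67, 63), (88, 90, 84), (138, 140, 132), (166, 167, 158), (179, 180, 171), (189, 189, 181), (196, 197, 188), (198, 199, 191), (127, 131, 123), (52, 80, 81), (54, 83, 84)]
259 [(94, 74, 52), (94, 74, 52), (77, 66, 32), (82, 75, 40), (105, 104, 110), (110, 101, 53), (120, 121, 114), (96, 100, 94), (34, 52, 53), (47, 74, 74), (57, 89, 90), (103, 123, 121), (167, 170, 161), (198, 199, 190), (144, 150, 143), (47, 75, 75), (50, 77, 77)]
turn [ 0.0001  0.     -0.0001] shift [-10.9  -0.4  -2.2] t 13.8 tcp rack [  -4.6 -109.1] F [ 0.1 -0.1  0.1]
```

Released, and it stands upright: the side now spans about 3.5 px, then the lid. I'll retreat up and behind it, then measure.

```bash
python3 -m handwheel '0 0 0 0 0 -20 70;0 0 0 0 0 -50 70;0 0 0 0 0 -90 70;0 0 0 0 0 -120 70;0 0 0 50 0 -120 70;0 0 0 100 0 -120 70;0 0 0 150 0 -120 70;0 0 0 150 0 -120 70'
python3 - <<'E'
from h import *
d=tins(); print({k:rk(v) for k,v in d.items()}); rel(W(-5,-40,18))
f=manip.grab_frame('scene');cv2.imwrite('pics/s4.png',cv2.resize(f['img'][170:330,220:440,::-1],None,fx=3,fy=3))
E
```

```text
time_s: 14.6
eef_pos: [0.5656, -0.0047, 0.14]
ee_rot: [[0.112, 0.994, 0.001], [0.994, -0.112, 0.002], [0.002, 0.001, -1.0]]
force: [-0.2, -0.0, -0.0]
gripper_width: 0.0696
yellow top 0.79 0.63 458 [ 0.549  -0.1391]
red top 0.64 0.68 533 [0.5894 0.2467]
blue top 0.5 0.67 223 [0.4796 0.1307]
red scene 0.6 0.68 344 [0.5924 0.2485]
{('yellow', 'top'): array([ -5.7, -89.4]), ('red', 'top'): array([-10.8, 298.5]), ('blue', 'top'): array([-106.2,  170.4]), ('red', 'scene'): array([ -8. , 300.6])}
turn [-0.0002  0.0002 -0.002 ] shift [-79.6  -0.2 121.6] t 15.0 tcp rack [-4.6 39.6] F [-0.5 -0.5 -0.7]
```

View pics/s4.png

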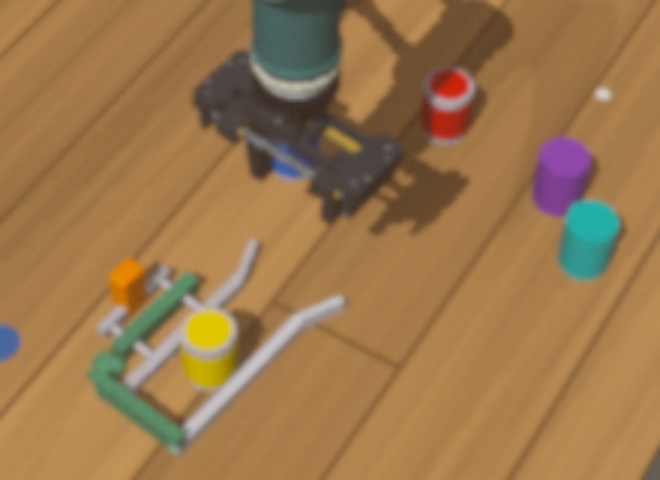

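Yellow is upright in the lane (crop 210,345), and the bystanders haven't moved. Now I'll push it from behind with nearly closed fingers, low down.

```bash
python3 -m handwheel '0 0 0 -35 0 0 24;0 0 0 -75 0 0 24;0 0 0 -75 0 0 24;0 0 0 -75 0 45 24;0 0 0 -75 0 85 24;0 0 0 -75 0 110 24;0 0 0 -75 0 119 24;0 0 0 -75 0 119 24;0 0 0 -85 0 119 24;0 0 0 -92 0 119 24;0 0 0 -99 0 119 24;0 0 0 -106 0 119 24;0 0 0 -113 0 119 24;0 0 0 -120 0 119 24;0 0 0 -127 0 119 24;0 0 0 -134 0 119 24;0 0 0 -140 0 119 24;0 0 0 -145 0 119 24;0 0 0 -145 0 119 24' 20
python3 - <<'E'
from h import *
rel(W(-5,-112,20)); d=tins()
print({k:rk(v) for k,v in d.items()})
E
```

```text
time_s: 16.95
eef_pos: [0.5481, -0.1547, 0.0205]
ee_rot: [[0.118, 0.993, -0.0], [0.993, -0.118, -0.001], [-0.001, -0.0, -1.0]]
force: [1.7, 1.8, 1.2]
gripper_width: 0.0236
turn [-0.      0.0007 -0.0003] shift [-7.  -0.3  0.5] t 16.95 tcp rack [  -4.7 -105. ] F [1.7 1.8 1.2]
red top 0.97 0.66 548 [0.589  0.2464]
blue top 0.69 0.61 441 [0.4795 0.1183]
yellow scene 0.84 0.71 416 [ 0.545  -0.1876]
red scene 0.63 0.65 356 [0.5923 0.2474]
blue scene 0.93 0.36 390 [0.4831 0.1186]
{('red', 'top'): array([-11.1, 298.2]), ('blue', 'top'): array([-104.9,  158.1]), ('yellow', 'scene'): array([  -4., -138.]), ('red', 'scene'): array([ -7.9, 299.5]), ('blue', 'scene'): array([-101.3,  158.8])}
```

```bash
python3 -m handwheel '0 0 0 -2 0 0 24;0 0 0 -4 0 0 24;0 0 0 -6 0 0 24;0 0 0 -6 0 0 24'
python3 -m handwheel '0 0 0 -1 0 0 24;0 0 0 -2 0 0 24;0 0 0 -2 0 0 24'
python3 -m handwheel '0 0 0 -1 0 0 24;0 0 0 -2 0 0 24;0 0 0 -2 0 0 24'
python3 -c "
from h import *
rel(W(-5,-112,20))"
```

```text
time_s: 17.75
eef_pos: [0.5474, -0.16, 0.0206]
ee_rot: [[0.117, 0.993, -0.0], [0.993, -0.117, -0.0], [-0.0, -0.0, -1.0]]
force: [0.6, 1.1, -1.0]
gripper_width: 0.0245
time_s: 18.05
eef_pos: [0.5473, -0.1618, 0.0207]
ee_rot: [[0.117, 0.993, -0.0], [0.993, -0.117, 0.0], [0.0, -0.0, -1.0]]
force: [-0.1, 1.3, 0.0]
gripper_width: 0.0244
time_s: 18.35
eef_pos: [0.5472, -0.1622, 0.0208]
ee_rot: [[0.118, 0.993, 0.0], [0.993, -0.118, 0.002], [0.002, -0.0, -1.0]]
force: [1.2, 8.8, 1.2]
gripper_width: 0.024
turn [-0.0003 -0.0024 -0.0008] shift [ 0.6 -0.3  0.8] t 18.35 tcp rack [  -4.7 -112.6] F [1.2 8.8 1.2]
```

Firm contact at the stop: 8.8 N, with the tool at rack y −112.6 against −112 predicted. Now red.

```bash
python3 -m handwheel '0 0 0 10 0 0 24;0 0 0 18 0 -30 24;0 0 0 25 0 -75 34;0 0 0 50 0 -115 34;0 0 0 100 0 -115 34;0 0 0 150 0 -115 34;0 0 0 200 0 -115 34;0 0 0 250 0 -115 34;0 0 0 300 0 -115 34;0 0 0 350 -5 -115 34;0 0 0 400 -5 -115 34;0 0 0 440 -5 -115 34;0 0 0 462 -5 -115 34;0 0 0 462 -5 -115 34;0 0 0 462 -5 -115 34;0 0 0 462 -5 -115 34' 20
python3 - <<'E'
from h import *
rel(W(-9.5,346,20)); d=tins()
print({k:rk(v) for k,v in d.items()})
E
```

```text
time_s: 19.95
eef_pos: [0.5961, 0.2938, 0.1354]
ee_rot: [[0.118, 0.993, -0.001], [0.993, -0.119, -0.001], [-0.001, -0.001, -1.0]]
force: [0.5, 0.1, 0.8]
gripper_width: 0.0343
turn [-0.0006  0.0012 -0.0013] shift [1.000e-01 2.000e-01 1.154e+02] t 19.95 tcp rack [ -9.6 346.1] F [0.5 0.1 0.8]
yellow top 0.85 0.62 519 [ 0.5427 -0.1936]
red top 0.82 0.64 570 [0.5896 0.2476]
yellow scene 0.97 0.65 421 [ 0.5442 -0.1888]
red scene 0.7 0.63 358 [0.5938 0.2458]
blue scene 0.74 0.43 399 [0.4831 0.1179]
{('yellow', 'top'): array([  -5.5, -144.2]), ('red', 'top'): array([-10.7, 299.5]), ('yellow', 'scene'): array([  -4.6, -139.3]), ('red', 'scene'): array([ -6.3, 298.1]), ('blue', 'scene'): array([-101.3,  158.1])}
```

```bash
python3 -m handwheel '0 0 0 0 1 45 34;0 0 0 0 1 85 34;0 0 0 0 1 107 34;0 0 0 0 1 115 34;0 0 0 0 1 115 34;0 0 0 -8 1 115 34;0 0 0 -15 1 115 34;0 0 0 -21 1 115 34;0 0 0 -28 1 115 34;0 0 0 -36 1 115 34;0 0 0 -46 1 115 34;0 0 0 -58 1 115 34;0 0 0 -70 1 115 34;0 0 0 -82 1 115 34;0 0 0 -94 2 115 34;0 0 0 -106 2 115 34;0 0 0 -118 2 115 34;0 0 0 -128 2 115 34;0 0 0 -134 2 115 34;0 0 0 -134 2 115 34'
python3 - <<'E'
from h import *
rel(W(-5,-60,20)); d=tins()
print({k:rk(v) for k,v in d.items()})
E
```

```text
time_s: 22.35
eef_pos: [0.5825, 0.1608, 0.0208]
ee_rot: [[0.118, 0.993, 0.0], [0.993, -0.118, -0.001], [-0.001, 0.0, -1.0]]
force: [1.6, 1.7, 1.5]
gripper_width: 0.0341
turn [ 0.0001  0.0005 -0.0009] shift [-272.3    2.8    1. ] t 22.35 tcp rack [ -7.6 212.4] F [1.6 1.7 1.5]
yellow top 0.9 0.62 505 [ 0.5429 -0.1934]
red top 0.59 0.68 306 [0.5773 0.1263]
blue top 0.58 0.65 403 [0.48   0.1145]
yellow scene 0.59 0.65 424 [ 0.5451 -0.1891]
red scene 0.67 0.64 393 [0.5816 0.1325]
blue scene 0.65 0.5 353 [0.4835 0.1173]
{('yellow', 'top'): array([  -5.4, -144. ]), ('red', 'top'): array([ -8.7, 177.5]), ('blue', 'top'): array([-103.9,  154.4]), ('yellow', 'scene'): array([  -3.7, -139.5]), ('red', 'scene'): array([ -5.1, 184.1]), ('blue', 'scene'): array([-100.7,  157.6])}
```

```bash
python3 -m handwheel '0 0 0 -6 0 0 34;0 0 0 -16 0 0 34;0 0 0 -30 0 0 34;0 0 0 -45 1 0 34;0 0 0 -60 1 0 34;0 0 0 -75 1 0 34;0 0 0 -90 2 0 34;0 0 0 -105 2 0 34;0 0 0 -120 2 0 34;0 0 0 -135 2 0 34;0 0 0 -150 2 0 34;0 0 0 -165 2 0 34;0 0 0 -180 2 0 34;0 0 0 -195 2 0 34;0 0 0 -210 2 0 34;0 0 0 -225 2 0 34;0 0 0 -239 2 0 34;0 0 0 -251 2 0 34;0 0 0 -260 2 0 34;0 0 0 -260 2 0 34'
python3 -m handwheel '0 0 0 -3 0 0 34;0 0 0 -6 0 0 34;0 0 0 -9 0 0 34;0 0 0 -10 0 0 34;0 0 0 -10 0 0 34'
python3 - <<'E'
from h import *
rel(W(-5,-63.5,20)); d=tins()
print({k:rk(v) for k,v in d.items()})
E
```

```text
time_s: 24.75
eef_pos: [0.554, -0.0973, 0.0207]
ee_rot: [[0.119, 0.993, 0.0], [0.993, -0.119, -0.0], [-0.0, 0.0, -1.0]]
force: [-0.7, -0.3, 0.1]
gripper_width: 0.0342
time_s: 25.25
eef_pos: [0.553, -0.1059, 0.0207]
ee_rot: [[0.117, 0.993, 0.0], [0.993, -0.117, -0.0], [-0.0, 0.0, -1.0]]
force: [0.4, 0.5, -0.3]
gripper_width: 0.0342
turn [0.0001 0.     0.0002] shift [-7.5  0.6  0.7] t 25.25 tcp rack [ -5.6 -56. ] F [ 0.4  0.5 -0.3]
blue top 0.86 0.58 491 [0.4795 0.1181]
yellow scene 0.65 0.67 409 [ 0.5442 -0.1895]
red scene 0.87 0.58 383 [ 0.5526 -0.1346]
blue scene 0.67 0.45 329 [0.4851 0.1178]
{('blue', 'top'): array([-104.8,  157.9]), ('yellow', 'scene'): array([  -4.6, -140. ]), ('red', 'scene'): array([ -2.6, -84.4]), ('blue', 'scene'): array([-99.3, 158.3])}
```

```bash
python3 -m handwheel '0 0 0 -2 0 0 34;0 0 0 -4 0 0 34;0 0 0 -6 0 0 34;0 0 0 -6 0 0 34'
python3 -m handwheel '0 0 0 -1 0 0 34;0 0 0 -2 0 0 34;0 0 0 -2 0 0 34'
python3 -m handwheel '0 0 0 -1 0 0 34;0 0 0 -2 0 0 34;0 0 0 -2 0 0 34'
python3 -c "
from h import *
rel(W(-5,-63,20))"
```

```text
time_s: 26.05
eef_pos: [0.5521, -0.1123, 0.0207]
ee_rot: [[0.117, 0.993, -0.0], [0.993, -0.117, -0.0], [-0.0, -0.0, -1.0]]
force: [0.8, -0.0, -1.1]
gripper_width: 0.0341
time_s: 26.35
eef_pos: [0.5519, -0.1137, 0.0207]
ee_rot: [[0.117, 0.993, -0.0], [0.993, -0.117, 0.001], [0.001, -0.0, -1.0]]
force: [-0.2, 2.4, -0.2]
gripper_width: 0.0334
time_s: 26.65
eef_pos: [0.5519, -0.1141, 0.0207]
ee_rot: [[0.118, 0.993, 0.0], [0.993, -0.118, 0.003], [0.003, -0.0, -1.0]]
force: [1.5, 10.4, 1.4]
gripper_width: 0.0339
turn [-0.0001 -0.0029 -0.0009] shift [1.2 0.7 0.7] t 26.65 tcp rack [ -5.7 -64.2] F [ 1.5 10.4  1.4]
```

```bash
python3 -m handwheel '0 0 0 10 0 0 34;0 0 0 20 0 -20 34;0 0 0 24 0 -65 34;0 0 0 30 0 -110 34;0 0 0 60 -10 -115 34;0 0 0 60 -10 -115 34'
python3 -c "
from h import *
print(manip.state()['qpos']); rel(W(-149,158,135),np.pi/2); rel(W(-149,158,135),-np.pi/2)
d=tins()
print({k:rk(v) for k,v in d.items()})"
```

```text
time_s: 27.25
eef_pos: [0.55, -0.0535, 0.1384]
ee_rot: [[0.115, 0.993, 0.004], [0.993, -0.115, -0.001], [-0.0, 0.004, -1.0]]
force: [0.5, 0.2, 0.5]
gripper_width: 0.034
[-1.42153942e-01  1.16214286e-01  1.97277489e+00  1.08374946e-04
  1.04818830e+00 -2.66093260e-02]
turn [ 0.0035  0.0035 -1.5689] shift [ 162.5 -134.     2.8] t 27.25 tcp rack [-14.7  -4.3] F [0.5 0.2 0.5]
turn [ 0.0035 -0.0035  1.5727] shift [ 162.5 -134.     2.8] t 27.25 tcp rack [-14.7  -4.3] F [0.5 0.2 0.5]
yellow top 0.59 0.54 185 [ 0.5397 -0.2112]
blue top 0.69 0.63 458 [0.4792 0.1173]
yellow scene 0.95 0.61 464 [ 0.5444 -0.1892]
red scene 0.6 0.53 384 [ 0.5512 -0.1373]
{('yellow', 'top'): array([  -6.4, -162.1]), ('blue', 'top'): array([-105. ,  157.1]), ('yellow', 'scene'): array([  -4.4, -139.7]), ('red', 'scene'): array([ -3.7, -87.4])}
```

```bash
python3 -m handwheel '0 0 1.5708 162 -134 3 34;0 0 1.5708 162 -134 3 34;0 0 1.5708 162 -134 3 34;0 0 1.5708 162 -134 3 34;0 0 1.5708 162 -134 3 34;0 0 1.5708 162 -134 3 34;0 0 1.5708 162 -134 3 34;0 0 1.5708 162 -134 3 34;0 0 1.5708 162 -134 3 34;0 0 1.5708 162 -134 3 34;0 0 1.5708 162 -134 3 34;0 0 1.5708 162 -134 3 34;0 0 1.5708 162 -134 3 34;0 0 1.5708 162 -134 3 34;0 0 1.5708 162 -134 3 34'
python3 -c "
from h import *
rel(W(-149,158,20),-np.pi/2)"
```

```text
time_s: 29.15
eef_pos: [0.4348, 0.1213, 0.1326]
ee_rot: [[0.993, -0.116, -0.0], [-0.116, -0.993, -0.0], [-0.0, 0.0, -1.0]]
force: [-0.1, 0.5, -0.5]
gripper_width: 0.0338
turn [0.0001 0.0001 0.0009] shift [  0.7  -2.1 112.6] t 29.15 tcp rack [-149.6  155.9] F [-0.1  0.5 -0.5]
```

```bash
python3 -m handwheel '0 0 0 0 -2 45 34;0 0 0 0 -2 85 34;0 0 0 0 -2 105 34;0 0 0 0 -2 112 34;0 0 0 0 -2 112 34;0 0 0 8 -2 112 34;0 0 0 15 -2 112 34;0 0 0 21 -2 112 34;0 0 0 28 -2 112 34;0 0 0 36 -2 112 34;0 0 0 46 -2 112 34;0 0 0 57 -2 112 34;0 0 0 68 -2 112 34;0 0 0 79 -2 112 34;0 0 0 90 -2 112 34;0 0 0 100 -2 112 34;0 0 0 108 -2 112 34;0 0 0 113 -2 112 34;0 0 0 115 -2 112 34;0 0 0 115 -2 112 34'
python3 -m handwheel '0 0 0 -10 0 0 34;0 0 0 -20 0 -15 34;0 0 0 -25 0 -55 34;0 0 0 -25 0 -100 34;0 0 0 -25 0 -114 34;0 0 0 -25 0 -114 34'
python3 -c "
from h import *
rel(W(-6,204,134))
d=tins()
print({k:rk(v) for k,v in d.items()})"
```

```text
time_s: 31.15
eef_pos: [0.5496, 0.1099, 0.0209]
ee_rot: [[0.993, -0.117, -0.0], [-0.117, -0.993, 0.0], [-0.0, -0.0, -1.0]]
force: [-4.2, -0.3, 4.7]
gripper_width: 0.0342
time_s: 31.75
eef_pos: [0.5269, 0.1133, 0.1378]
ee_rot: [[0.993, -0.117, 0.007], [-0.117, -0.993, 0.001], [0.007, -0.002, -1.0]]
force: [0.3, -0.8, -0.4]
gripper_width: 0.0341
turn [ 0.0042 -0.0072 -1.5707] shift [ 51.1 -45.3   4.3] t 31.75 tcp rack [-57.2 158.7] F [ 0.3 -0.8 -0.4]
yellow top 0.82 0.6 479 [ 0.5426 -0.1949]
yellow scene 0.93 0.68 413 [ 0.5439 -0.1896]
red scene 0.75 0.5 400 [ 0.5512 -0.1367]
blue scene 0.88 0.48 395 [0.5794 0.1051]
{('yellow', 'top'): array([  -5.5, -145.6]), ('yellow', 'scene'): array([  -4.9, -140.1]), ('red', 'scene'): array([ -3.7, -86.7]), ('blue', 'scene'): array([ -4.1, 156.7])}
```

```bash
python3 -m handwheel '0 0 -1.5708 51 -45 3 34;0 0 -1.5708 51 -45 3 34;0 0 -1.5708 51 -45 3 34;0 0 -1.5708 51 -45 3 34;0 0 -1.5708 51 -45 3 34;0 0 -1.5708 51 -45 3 34;0 0 -1.5708 51 -45 3 34;0 0 -1.5708 51 -45 3 34;0 0 -1.5708 51 -45 3 34;0 0 -1.5708 51 -45 3 34;0 0 -1.5708 51 -45 3 34;0 0 -1.5708 51 -45 3 34;0 0 -1.5708 51 -45 3 34;0 0 -1.5708 51 -45 3 34'
python3 -c "
from h import *
rel(W(-6,204,20))
d=tins()
print({k:rk(v) for k,v in d.items()})"
```

```text
time_s: 33.55
eef_pos: [0.5801, 0.1515, 0.1313]
ee_rot: [[0.118, 0.993, -0.001], [0.993, -0.118, -0.0], [-0.0, -0.001, -1.0]]
force: [-0.3, -0.1, -0.2]
gripper_width: 0.0342
turn [-0.0005  0.0002 -0.0012] shift [  1.1   2.9 111.3] t 33.55 tcp rack [ -8.8 202.9] F [-0.3 -0.1 -0.2]
red top 0.67 0.62 479 [ 0.5481 -0.1408]
blue top 0.66 0.64 439 [0.5774 0.1065]
yellow scene 0.7 0.65 434 [ 0.5435 -0.1898]
red scene 0.64 0.51 395 [ 0.5529 -0.138 ]
blue scene 0.86 0.47 402 [0.5799 0.107 ]
{('red', 'top'): array([ -6.4, -91.2]), ('blue', 'top'): array([ -6.3, 157.8]), ('yellow', 'scene'): array([  -5.1, -140.3]), ('red', 'scene'): array([ -1.9, -87.8]), ('blue', 'scene'): array([ -3.8, 158.6])}
```

```bash
python3 -m handwheel '0 0 0 0 3 45 34;0 0 0 0 3 85 34;0 0 0 0 3 104 34;0 0 0 0 3 111 34;0 0 0 0 3 111 34;0 0 0 -8 3 111 34;0 0 0 -15 3 111 34;0 0 0 -22 3 111 34;0 0 0 -31 3 111 34;0 0 0 -42 3 111 34;0 0 0 -54 3 111 34;0 0 0 -67 3 111 34;0 0 0 -80 3 111 34;0 0 0 -93 3 111 34;0 0 0 -106 3 111 34;0 0 0 -119 3 111 34;0 0 0 -132 3 111 34;0 0 0 -145 3 111 34;0 0 0 -156 3 111 34;0 0 0 -162 3 111 34'
python3 -m handwheel '0 0 0 -6 0 0 34;0 0 0 -14 0 0 34;0 0 0 -22 0 0 34;0 0 0 -30 0 0 34;0 0 0 -37 0 0 34;0 0 0 -42 0 0 34;0 0 0 -45 0 0 34;0 0 0 -45 0 0 34'
python3 -c "
from h import *
rel(W(-5,-12.2,20))
d=tins()
print({k:rk(v) for k,v in d.items()})"
```

```text
time_s: 35.95
eef_pos: [0.5645, -0.0108, 0.0213]
ee_rot: [[0.118, 0.993, 0.001], [0.993, -0.118, 0.001], [0.001, 0.001, -1.0]]
force: [-0.1, 5.7, 6.5]
gripper_width: 0.0341
time_s: 36.75
eef_pos: [0.559, -0.0553, 0.0211]
ee_rot: [[0.118, 0.993, 0.0], [0.993, -0.118, 0.0], [0.0, 0.0, -1.0]]
force: [1.4, 2.8, 4.3]
gripper_width: 0.0342
turn [ 0.0005 -0.0002 -0.0008] shift [-7.2  0.6  1.1] t 36.75 tcp rack [-5.6 -5. ] F [1.4 2.8 4.3]
yellow top 0.98 0.61 456 [ 0.5423 -0.196 ]
yellow scene 0.56 0.64 437 [ 0.543  -0.1893]
red scene 0.66 0.55 388 [ 0.5513 -0.1368]
blue scene 0.85 0.47 355 [ 0.5572 -0.081 ]
{('yellow', 'top'): array([  -5.6, -146.7]), ('yellow', 'scene'): array([  -5.7, -140. ]), ('red', 'scene'): array([ -3.6, -86.9]), ('blue', 'scene'): array([ -4.3, -30.8])}
```

```bash
python3 -m handwheel '0 0 0 -2 0 0 34;0 0 0 -4 0 0 34;0 0 0 -6 0 0 34;0 0 0 -6 0 0 34'
python3 -m handwheel '0 0 0 -1 0 0 34;0 0 0 -2 0 0 34;0 0 0 -2 0 0 34'
python3 -m handwheel '0 0 0 -1 0 0 34;0 0 0 -2 0 0 34;0 0 0 -2 0 0 34'
python3 -c "
from h import *
rel(W(-5,-12.2,20))"
```

```text
time_s: 37.55
eef_pos: [0.5576, -0.0605, 0.0203]
ee_rot: [[0.117, 0.993, -0.001], [0.993, -0.117, 0.0], [-0.0, -0.001, -1.0]]
force: [-0.1, 1.1, 0.9]
gripper_width: 0.034
time_s: 37.85
eef_pos: [0.5576, -0.0621, 0.0204]
ee_rot: [[0.117, 0.993, -0.001], [0.993, -0.117, 0.001], [0.0, -0.001, -1.0]]
force: [0.3, 2.9, -0.7]
gripper_width: 0.0339
time_s: 38.15
eef_pos: [0.5577, -0.0625, 0.0205]
ee_rot: [[0.118, 0.993, -0.0], [0.993, -0.118, 0.003], [0.003, -0.001, -1.0]]
force: [1.2, 9.8, -1.0]
gripper_width: 0.0343
turn [-0.0006 -0.0028 -0.001 ] shift [0.1 1.  0.5] t 38.15 tcp rack [ -6.  -12.3] F [ 1.2  9.8 -1. ]
```

```bash
python3 -m handwheel '0 0 0 10 0 0 34;0 0 0 20 0 -20 34;0 0 0 24 0 -65 34;0 0 0 30 0 -115 60;0 0 0 30 0 -115 70;0 0 0 30 0 -115 70'
python3 -c "
from h import *
rel(W(-115,-84,130),-np.pi/2)
f=manip.grab_frame('top')
for r in manip.cut_out('jaw_handle',f): print(r['p'],r['point'],r['pixels'].sum())
hsv=cv2.cvtColor(f['img'],cv2.COLOR_RGB2HSV); m=(hsv[...,0]>=6)&(hsv[...,0]<=16)&(hsv[...,1]>190); m[:270]=0;m[:,:340]=0;m[320:]=0;m[:,400:]=0
ys,xs=np.nonzero(m);print(len(xs),xs.mean(),ys.mean(),xs.min(),xs.max(),ys.min(),ys.max(),rk(w(f,[[xs.mean(),ys.mean()]],.056)[0]))"
```

```text
time_s: 38.75
eef_pos: [0.563, -0.0347, 0.1379]
ee_rot: [[0.117, 0.993, 0.005], [0.993, -0.117, -0.001], [-0.001, 0.005, -1.0]]
force: [0.6, 1.0, -0.3]
gripper_width: 0.0558
turn [ 0.0043 -0.0031  1.5714] shift [ -99.8 -111.1    7.5] t 38.75 tcp rack [-4.  15.9] F [ 0.6  1.  -0.3]
0.67 [360.2, 275.5] 466
4 359.5 301.5 359 360 299 304 [-112.   -68.5]
```

```bash
python3 -m handwheel '0 0 1.5708 -100 -111 0 70;0 0 1.5708 -100 -111 0 70;0 0 1.5708 -100 -111 0 70;0 0 1.5708 -100 -111 0 70;0 0 1.5708 -100 -111 0 70;0 0 1.5708 -100 -111 0 70;0 0 1.5708 -100 -111 0 70;0 0 1.5708 -100 -111 0 70;0 0 1.5708 -100 -111 0 70;0 0 1.5708 -100 -111 0 70;0 0 1.5708 -100 -111 0 70;0 0 1.5708 -100 -111 0 70;0 0 1.5708 -100 -111 0 70'
python3 -c "
from h import *
rel(W(-115,-84,30),-np.pi/2)
f=manip.grab_frame('scene')
for r in manip.cut_out('jaw_handle',f): print(r['p'],r['point'],r['pixels'].sum())
hsv=cv2.cvtColor(f['img'],cv2.COLOR_RGB2HSV); m=(hsv[...,0]>=8)&(hsv[...,0]<=18)&(hsv[...,1]>200); m[:250]=0;m[:,:250]=0;m[290:]=0;m[:,280:]=0
ys,xs=np.nonzero(m);print(len(xs),xs.mean(),ys.mean(),xs.min(),xs.max(),ys.min(),ys.max(),rk(w(f,[[xs.mean(),ys.mean()]],.035)[0]))
cv2.imwrite('pics/s5.png',cv2.resize(f['img'][220:330,210:340,::-1],None,fx=5,fy=5,interpolation=cv2.INTER_CUBIC))"
```

```text
time_s: 40.15
eef_pos: [0.4382, -0.1206, 0.1341]
ee_rot: [[0.993, -0.116, -0.003], [-0.116, -0.993, 0.001], [-0.003, -0.0, -1.0]]
force: [0.0, 0.4, 0.8]
gripper_width: 0.07
turn [-0.0005  0.0031  0.0016] shift [3.200e+00 1.000e-01 1.041e+02] t 40.15 tcp rack [-117.9  -84. ] F [0.  0.4 0.8]
0.69 [265.8, 271.1] 381
142 262.11971830985914 264.0845070422535 256 267 256 273 [-114.2  -82.9]
```

View pics/s5.png

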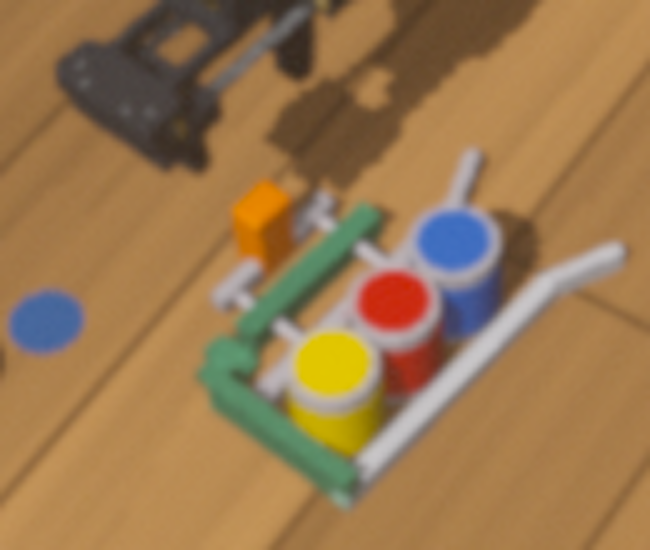

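The three tins stand upright in a row: yellow (335,365), red (393,300), blue (455,240) in the crop, with the gripper above the handle (263,225). Next I'll grip the handle.

```bash
python3 -m handwheel '0 0 0 3 0 40 70;0 0 0 3 0 75 70;0 0 0 3 0 95 70;0 0 0 3 0 102 70;0 0 0 3 0 102 70;0 0 0 3 0 102 55;0 0 0 3 0 102 40;0 0 0 3 0 102 26;0 0 0 3 0 102 26;0 0 0 3 0 102 26;0 0 0 3 0 102 26' 25
python3 -m handwheel '0 0 0 2 0 0 26;0 0 0 4 0 0 26;0 0 0 6 0 0 26;0 0 0 8 0 0 26;0 0 0 10 0 0 26;0 0 0 10 0 0 26' 25
python3 -c "
from h import *
rel(W(-99,-84,30),-np.pi/2)"
```

```text
time_s: 41.35
eef_pos: [0.4427, -0.1215, 0.0342]
ee_rot: [[0.993, -0.117, 0.001], [-0.117, -0.993, -0.001], [0.001, 0.001, -1.0]]
force: [-1.0, -1.4, 1.7]
gripper_width: 0.0297
time_s: 41.95
eef_pos: [0.452, -0.1226, 0.0341]
ee_rot: [[0.993, -0.117, -0.001], [-0.117, -0.993, -0.0], [-0.001, 0.0, -1.0]]
force: [-4.3, -0.8, 5.8]
gripper_width: 0.0295
turn [0.0004 0.0013 0.0001] shift [ 5.  -0.4  4.1] t 41.95 tcp rack [-104.   -84.4] F [-4.3 -0.8  5.8]
```

```bash
python3 -m handwheel '0 0 0 1 0 0 26;0 0 0 2 0 0 26;0 0 0 3 0 0 26;0 0 0 4 0 0 26;0 0 0 4 0 0 26'
python3 -m handwheel '0 0 0 1 0 0 26;0 0 0 2 0 0 26;0 0 0 2 0 0 26'
python3 -m handwheel '0 0 0 1 0 0 26;0 0 0 1 0 0 26'
python3 -m handwheel '0 0 0 1 0 0 26;0 0 0 1 0 0 26'
python3 -c "
from h import *
rel(W(-99,-84,30),-np.pi/2)
d=tins()
print({k:rk(v) for k,v in d.items()})"
```

```text
time_s: 42.45
eef_pos: [0.4548, -0.123, 0.0341]
ee_rot: [[0.993, -0.117, -0.004], [-0.117, -0.993, 0.0], [-0.004, 0.0, -1.0]]
force: [-6.0, -1.1, 9.9]
gripper_width: 0.0297
time_s: 42.75
eef_pos: [0.4554, -0.123, 0.0341]
ee_rot: [[0.993, -0.117, -0.007], [-0.117, -0.993, 0.001], [-0.007, 0.0, -1.0]]
force: [-11.5, -0.8, 14.9]
gripper_width: 0.0301
time_s: 42.95
eef_pos: [0.4555, -0.123, 0.0341]
ee_rot: [[0.993, -0.117, -0.009], [-0.117, -0.993, 0.001], [-0.009, 0.0, -1.0]]
force: [-14.0, -1.7, 18.2]
gripper_width: 0.0294
time_s: 43.15
eef_pos: [0.4556, -0.123, 0.034]
ee_rot: [[0.993, -0.117, -0.01], [-0.117, -0.993, 0.001], [-0.011, 0.0, -1.0]]
force: [-16.8, -1.8, 22.2]
gripper_width: 0.0294
turn [0.0001 0.0106 0.0006] shift [ 1.4 -0.4  4. ] t 43.15 tcp rack [-100.3  -84.4] F [-16.8  -1.8  22.2]
yellow top 0.57 0.59 477 [ 0.545  -0.1953]
red top 0.96 0.66 420 [ 0.5521 -0.1425]
blue top 0.58 0.62 433 [ 0.558  -0.0898]
yellow scene 0.87 0.65 411 [ 0.5469 -0.1903]
red scene 0.74 0.59 361 [ 0.5551 -0.1367]
blue scene 0.83 0.38 386 [ 0.561  -0.0854]
{('yellow', 'top'): array([  -3.1, -145.7]), ('red', 'top'): array([ -2.2, -92.4]), ('blue', 'top'): array([ -2.5, -39.4]), ('yellow', 'scene'): array([  -1.8, -140.5]), ('red', 'scene'): array([  0.1, -86.3]), ('blue', 'scene'): array([ -0. , -34.6])}
```

The jaw has come up hard against the tins: force rose to 17 N with almost no travel, and all tins sit at x≈−1. Now I'll let go and retreat.

```bash
python3 -m handwheel '0 0 0 0 0 0 40;0 0 0 0 0 0 60;0 0 0 0 0 0 70;0 0 0 0 0 0 70;0 0 0 0 0 -15 70;0 0 0 0 0 -50 70;0 0 0 0 0 -100 70;0 0 0 -40 0 -140 70;0 0 0 -70 0 -150 70;0 0 0 -70 0 -150 70;0 0 0 -70 0 -150 70;0 0 0 -70 0 -150 70'
python3 -c "
from h import *
d=tins()
print({k:rk(v) for k,v in d.items()})
o=[]
for n in('scene','top'):
    f=manip.grab_frame(n); x,y=(225,235) if n=='scene' else (310,215)
    o.append(cv2.resize(f['img'][y:y+90,x:x+110,::-1],(396,324),interpolation=cv2.INTER_CUBIC))
    for q in('spray_can','big_tin','tape_roll'):
        for r in manip.cut_out(q,f)[:2]: print(n,q,r['point'])
cv2.imwrite('pics/end.png',cv2.hconcat(o)); print(manip.state()['time_s'],manip.state()['force'])"
```

```text
time_s: 44.75
eef_pos: [0.391, -0.115, 0.183]
ee_rot: [[0.993, -0.117, -0.001], [-0.117, -0.993, 0.0], [-0.001, -0.0, -1.0]]
force: [-0.1, 0.1, -0.3]
gripper_width: 0.07
yellow top 0.56 0.63 445 [ 0.5446 -0.1958]
red top 0.69 0.61 454 [ 0.5521 -0.1431]
blue top 0.65 0.63 425 [ 0.5574 -0.0893]
red scene 0.85 0.58 362 [ 0.5552 -0.138 ]
blue scene 0.57 0.39 362 [ 0.5614 -0.0844]
{('yellow', 'top'): array([  -3.4, -146.2]), ('red', 'top'): array([ -2.1, -93. ]), ('blue', 'top'): array([ -3.2, -38.9]), ('red', 'scene'): array([  0.4, -87.5]), ('blue', 'scene'): array([  0.3, -33.6])}
scene spray_can [165.3, 312.7]
scene big_tin [334.6, 135.0]
scene tape_roll [257.5, 386.1]
scene tape_roll [333.4, 132.7]
top spray_can [504.8, 353.5]
top spray_can [353.6, 253.1]
top big_tin [112.4, 344.5]
top tape_roll [490.0, 235.0]
45.55 [ 0.53492384 -0.1747342  -0.06094988]
```

View pics/end.png

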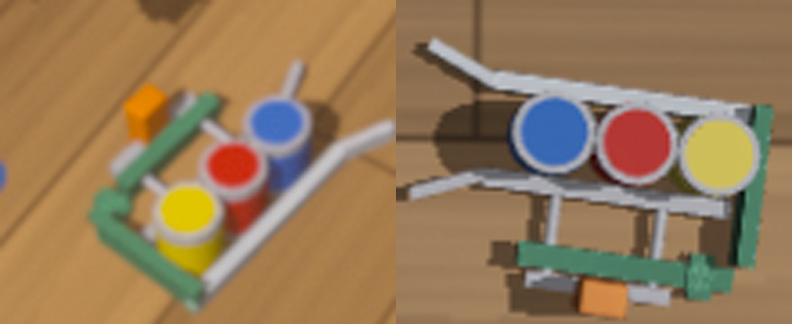

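```bash
python3 -c "
from rig import manip
print(manip.sign_off(), manip.state()['time_s'])"
```

```text
the job is handed in; nothing more can be done
the job is handed in; nothing more can be done
```

The job is handed in at about 45.6 s. The one lapse is that the yellow tin leaned about 24° partway through.

**What went wrong:** I first slid yellow in with the fingers gripping it. It rotated between the pads and leaned about 24° toward the stop without falling. I dragged back until it was nearly upright and let it go. By the numbers it may also have been slightly off the bench just before release. That goes against "without lifting or tipping". I pushed all three tins low from behind after that, and later pictures show them upright.

**What I did:**
- **Tins:** I pushed yellow to the stop, then red and blue behind it. Each push ended in firm contact at about 9–10 N, within a millimetre or so of where I expected it.
- **Jaw:** I slid it by the handle until the force rose to about 17 N with almost no further movement, then let go and backed off.

**Last checks:**
- **Result:** The final picture shows yellow, red and blue upright in single file, touching, with yellow at the stop and the jaw against them. The robot is clear, with the force reading near zero.
- **Bystanders:** The spray can, big tin and tape roll are where they were, within 1–3 pixels in the top view. In the side view the network reported the tape roll about 24 pixels off its first reading. That reading disagrees with the top view, and the arm never went near the roll.
- **Disagreements:** The measured tin spacing was 53–54 mm against the true 52 mm. The two cameras differed by about 5 mm along the lane. The jaw moved about 13 mm rather than the nominal 16 mm, perhaps because it did not start fully open.

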